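# Park the spray can in its corral

## Task

Put the tall spray can away: swing the steel corral's gate wide open, slide the can along the bench into the corral, pushing it low down so that it stays upright and is never lifted off the bench, then swing the gate fully shut behind it. Leave the jar, the cassette rack and the slide tray where they are.

Things in the scene. Friction and masses are not known exactly. Their poses are not given: they have to be found in the camera images.
- can: Tall narrow aluminium aerosol can, upright on the bench: wall 54 mm in diameter to 150 mm, nozzle (22 mm wide) to 194 mm; 0.25 to 0.5 kg. Origin: centre of its underside, z up. Friction on the bench 0.5 to 0.7: pushed no higher than 25 mm it slides, above about 30 mm it may topple. It slips off a single narrow fingertip; two fingertips some 35 mm apart cradle it.
- corral: Fixed U-shaped fence of plain steel sheet, no floor, open on top. Origin: centre of the inside, on the bench; y points out through the mouth (can's side), x across. Inside x from -41 to 41 mm, back wall's inner face at y = -33 mm; side walls end at y = 35 mm, shut gate's inner face at 37 mm. Walls 4 mm thick, 45 mm high. The can is home with its centre at the origin, give or take 6 mm.
- hinge (a point): Upright hinge axis of the gate, at the foot of the hinge post on the corral's +x side of the mouth: x = 47 mm, y = 39 mm in the corral's frame, z = 0 (bench). The post is 12 mm thick and 50 mm high; the gate's knuckle round it is 16 mm thick.
- gate_post (a point): Top of the upright round steel post at the gate's free end: 14 mm thick, from 10 to 70 mm above the bench, 88 mm from the hinge axis. The gate panel is a 4 mm steel sheet from hinge to post, 10 to 42 mm above the bench. It can be pushed on panel or post from either side, or the post pinched from above.
- gate (a joint): Gate angle in rad: 0 = fully shut across the mouth (from the hinge along the corral's -x), growing as it swings outward (clockwise from above); at 1.57 it points out along the corral's +y; stop at 1.9. Stays where it is left (friction 0.12 N m). Starts shut or ajar by up to 0.3.
- jar: Bystander: open glass jar, 72 mm in diameter, 85 mm high. Origin: centre of its underside.
- cassettes: Bystander: grey rack with a row of upright white cassettes, 110 x 75 mm, 42 mm high. Origin: centre of its underside, x along its length.
- slide_tray: Bystander: flat light-wood tray with glass slides on it, 140 x 110 mm, 21 mm high. Origin: centre of its underside, x along its length.
Mind the look-alikes: they are no part of the job. There is more than one size of the can; the one meant has the size given above.

How it is judged:
On the way, in this order (a step that is already met when the one before it is completed fails the run):
1. the gate is swung wide open (more than 1.2 rad) (value of joint gate above 1.2 rad), for 0.2 s.
2. the can stands upright inside the corral, far enough in for the gate to shut (x of can in the frame of corral between -0.018 and 0.018 m and y of can in the frame of corral between -0.01 and 0.01 m and angle between can's own z axis and vertical below 0.05 rad and height (world z) of can below 0.004 m), for 0.2 s.
At the end, for the whole second after the job is handed in: The can stands upright (within 0.05 rad) on the bench inside the corral, its centre within 18 mm across and 10 mm along of the corral's centre, and the gate is shut behind it (within 0.12 rad, 10 mm at its free end), all at rest (all of step 2 and value of joint gate below 0.12 rad and linear speed of can below 0.01 m/s and velocity of joint gate between -0.05 and 0.05 rad/s); the robot touches nothing.
It fails at once if the can tips by more than 0.25 rad (angle between can's own z axis and vertical above 0.25 rad).
It fails at once if the can is lifted off the bench by more than 15 mm (height (world z) of can above 0.015 m).
It fails at once if the glass jar is shifted by more than 30 mm (distance of jar from where it was at the start of the episode above 0.03 m).
It fails at once if the cassette rack is shifted by more than 30 mm (distance of cassettes from where it was at the start of the episode above 0.03 m).
It fails at once if the slide tray is shifted by more than 30 mm (distance of slide_tray from where it was at the start of the episode above 0.03 m).
It also fails if it takes over 72 s, if anything falls off the work surface, if the arm or the gripper's body presses on something with over 40 N, if the wrist force passes 120 N, or if a joint passes its speed limit or range.

## Robot

A 7-joint arm with a two-finger parallel gripper is mounted at the origin on the work surface. World frame = base frame: x ahead of the robot, y to its left, z up, the work surface at z = 0. Lengths are in m, angles in rad, forces in N, time in s.
With the tool pointing down it reaches from about 0.425 to 0.95 m from the base axis. Payload 4.7 kg.
Tool frame: the origin (TCP) lies on the centre line of the jaws, within the pads' length; the fingertips stand robot.nose_length ahead of it and the grasp point (between the pads) lies 8 mm behind it (robot.nose_length is the distance from the TCP to the fingertips, in m); z points along the fingers, y is the line along which they close (so a half turn about z gives the same grasp; the last joint's range is limited). The gripper opens to 85 mm and grips with 20 to 120 N. Pads are 22 mm wide; open, the fingers measure 114 mm over their backs; the gripper's body (76 mm by 85 mm) begins 54 mm behind the grasp point. The pads swing forward as they close: fully open they stand 13 mm farther back than shut.
Start: joints at [-0.029, 0.469, -0.049, 1.532, 0.024, 1.141, -0.082], TCP at [0.675, 0, 0.242] pointing down, gripper open.
Joint ranges: [-2.59, 2.59], [-0.33, 1.99], [-1.39, 1.29], [0.1, 2.45], [-1.04, 4.18], [0.21, 1.99], [-2.66, 2.66]. Speed limits (rad/s): [2.57, 2.57, 3.14, 3.14, 3.14, 3.14, 3.14].

## Interface

Orientations are given as [roll, pitch, yaw] about the fixed x, y, z axes, in that order (R = Rz(yaw) Ry(pitch) Rx(roll)).
In Python, from plant import robot gives the robot as it stands. Calls block until the motion is done:
- robot.goto(position, orientation): joint-space move of the TCP to a pose.
- robot.move_straight(position, vel=0.15, attitude=None, contact_N=None): straight line of the TCP; attitude=None keeps the orientation; vel is the mean speed in m/s. With contact_N (N) it stops when the force on the tool has changed by that much, and returns True; else False.
- robot.move_joints(angles): joint-space move.
- robot.grip(opening, strength=None): opening from 0.0 (shut) to 1.0 (fully open); strength is the grip in N (None keeps the last); returns when the fingers have stopped.
- robot.sleep(seconds).
- robot.inverse_kinematics(position, orientation): joint angles nearest the present ones, or None.
- robot.sense(): the state.
- robot.grab_frame(name): name is "scene" or "side" or "wrist"; returns a dict with "image" (384x512x3 uint8, red, green, blue), "range_z" (384x512 float32, m along the optical axis (not along the pixel's ray), 0 where there is no reading), "fx", "fy", "cx", "cy" (pixels), "R" (3x3) and "t" (3): a world point X has camera coordinates R X + t. Camera axes: x right, y down, z forward; pixel columns grow to the right and rows downward; lengths in m; the calibration is good to about 2 mm. A picture is of the moment at which its call begins.
A pose or a line that the arm cannot do raises robot.IKError and nothing moves.
- robot.close_job(): hands the job in; it is judged then, once.
The state is a dict: "t": time; "joint_pos": joint angles; "joint_velocities": joint speeds; "effort": joint torques, N m; "tcp_pos": TCP position; "tcp_rot": TCP orientation; "wrist_force": force on the tool from outside, world axes, zero at the start; "torque": the same for the moment, N m; "opening": opening from 0.0 (shut) to 1.0 (fully open); "gripper_force": force on a finger pad.
Only numpy, scipy, OpenCV 4.12 (cv2) and the standard library are available. Lean on these libraries where they do the work, as an engineer would, in place of code of your own. Each camera call takes 0.05 s, during which the arm holds its last target. There are 200 camera calls.

## Working session

There is one attempt and no reset: what is moved stays moved. The work goes in short steps, each a Python script; the robot and the scene stay as the last script left them, time stands still between calls to the robot, and variables do not carry over. Pictures are saved under pics/ and viewed, at most 10 in all, crops included, and the job is handed in when it is done.

```bash
ls; mkdir -p pics
cat > h.py <<'E'
import numpy as np, cv2
from plant import robot
def snap(n):
    f=robot.grab_frame(n); return f
def world(f):
    z=f["range_z"]; v,u=np.indices(z.shape)
    P=np.stack([(u-f["cx"])/f["fx"]*z,(v-f["cy"])/f["fy"]*z,z],-1)
    W=(P-f["t"])@f["R"]; W[z==0]=np.nan
    return W
def proj(f,X):
    c=f["R"]@np.asarray(X,float)+f["t"]; return f["fx"]*c[0]/c[2]+f["cx"],f["fy"]*c[1]/c[2]+f["cy"]
E
python3 - <<'E'
from h import *
a=snap("scene");b=snap("side")
im=np.vstack([a["image"],b["image"]])
for n,f in(("scene",a),("side",b)):
    cv2.imwrite(f"pics/{n}0.png",cv2.resize(f["image"][...,::-1],(800,600),interpolation=cv2.INTER_CUBIC))
    np.savez(f"{n}0.npz",**f); print(n,-f["R"].T@f["t"],f["fx"])
s=robot.sense();print(robot.nose_length,s["t"],s["tcp_rot"],s["wrist_force"])
E
```

```text
pics
scene [ 1.34994107 -0.41805957  0.78305224] 406.47970339148264
side [-5.86545114e-04  9.56789150e-01  8.20165675e-01] 483.04235968782126
0.011 0.1 [-3.13982066e+00  4.27148641e-05  1.57088368e+00] [-0.76999077  0.09023378  0.52849525]
```

View pics/scene0.png

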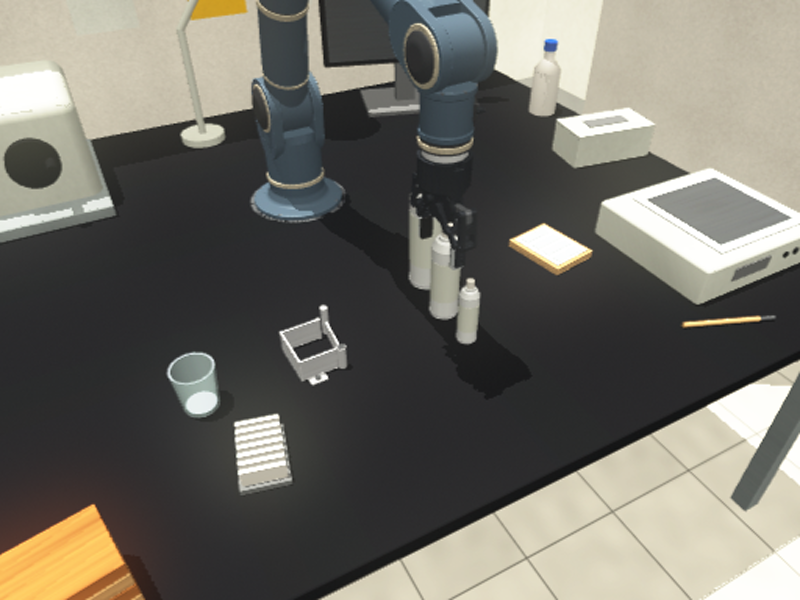

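View pics/side0.png

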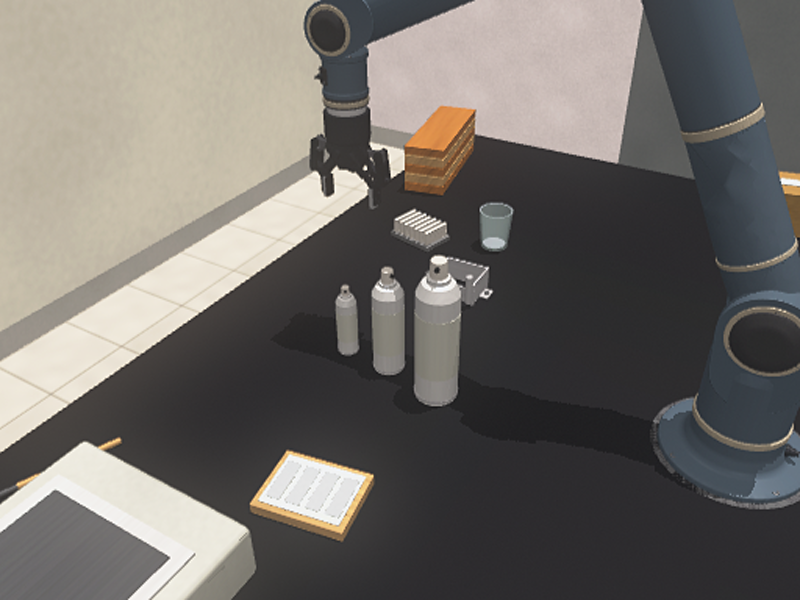

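The pictures show three cans in a row: scene view (421,245), (444,277), (467,310); side view (437,330), (388,320), (346,320). The corral is at scene (315,345), with the jar at (193,385), the cassettes at (262,453) and the tray at (550,248). I'll measure can sizes and the corral from the depth.

Run:
```python
from h import *
from scipy import ndimage
fs={n:dict(np.load(n+"0.npz")) for n in("scene","side")}
# top-down maps: pts z>.008, region
for n,f in fs.items():
    W=world(f); m=(W[...,2]>.006)&(W[...,2]<.26)&(W[...,0]>.3)&(W[...,0]<1.1)&(abs(W[...,1])<.5)
    P=W[m]; q=((P[:,:2]-[.3,-.5])/.002).astype(int)
    H=np.zeros((400,500),np.float32); np.maximum.at(H,(q[:,0],q[:,1]),P[:,2])
    l,k=ndimage.label(cv2.dilate((H>0).astype(np.uint8),np.ones((3,3))))
    for i in range(1,k+1):
        s=l[q[:,0],q[:,1]]==i
        if s.sum()>60:
            p=P[s];print(n,i,s.sum(),"min",p.min(0).round(3),"max",p.max(0).round(3))
    cv2.imwrite(f"pics/map_{n}.png",cv2.resize(np.uint8(np.clip(H/.2,0,1)**.5*255),None,fx=1.2,fy=1.2))
# enlarge crops
a=fs["scene"]["image"];b=fs["side"]["image"]
c1=cv2.resize(a[185:255,165:235],(400,400),interpolation=cv2.INTER_CUBIC)
c2=cv2.resize(b[155:265,205:320],(400,400),interpolation=cv2.INTER_CUBIC)
cv2.imwrite("pics/crop1.png",np.hstack([c1,c2])[...,::-1])
```

```text
scene 1 888 min [0.411 0.332 0.006] max [0.565 0.465 0.024]
scene 2 604 min [0.428 0.075 0.006] max [0.484 0.123 0.211]
scene 3 868 min [ 0.505 -0.221  0.006] max [ 0.608 -0.129  0.072]
scene 4 795 min [0.533 0.063 0.006] max [0.58  0.116 0.195]
scene 5 1011 min [ 0.534 -0.417  0.006] max [ 0.608 -0.346  0.086]
scene 11 468 min [0.623 0.069 0.006] max [0.657 0.105 0.131]
scene 14 1453 min [ 0.671 -0.377  0.006] max [ 0.787 -0.281  0.045]
side 33 2794 min [0.403 0.333 0.006] max [0.557 0.464 0.026]
side 34 2434 min [0.405 0.091 0.006] max [0.475 0.152 0.258]
side 55 471 min [ 0.486 -0.224  0.006] max [ 0.593 -0.126  0.074]
side 60 1237 min [0.516 0.075 0.006] max [0.568 0.123 0.198]
side 63 547 min [ 0.532 -0.419  0.006] max [ 0.603 -0.339  0.09 ]
side 77 522 min [0.611 0.078 0.006] max [0.646 0.112 0.136]
side 90 625 min [ 0.66  -0.364  0.006] max [ 0.784 -0.276  0.048]
```

View pics/crop1.png

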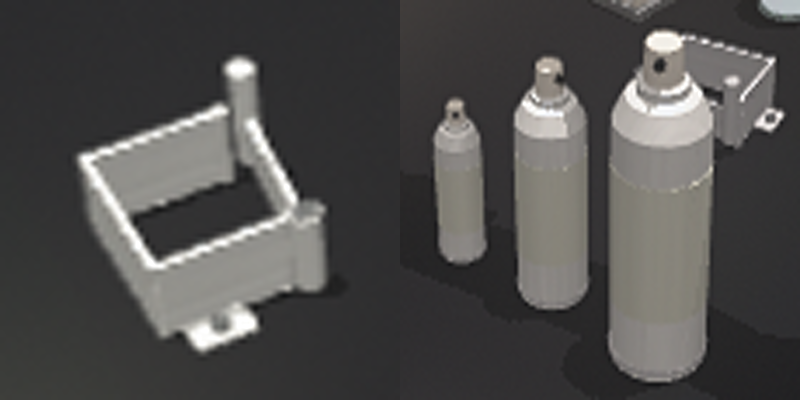

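Candidates: A is at scene (421,245) / side (437,330), about 258 mm tall. B is at scene (444,277) / side (388,320), 195–198 mm tall and about 52 mm wide. C is at scene (467,310) / side (346,320), about 132 mm tall. B fits the description (194 mm, 54 mm), and the crop confirms it as the middle one. The depth centres disagree by about 10 mm, so I'll measure from closer with the wrist camera.

Run:
```python
from h import *
O=[np.pi,0,np.pi/2]
robot.move_straight([.62,-.06,.40]); 
ims=[]
for k,(p) in enumerate([[.55,-.16,.40],[.56,.03,.42]]):
    robot.goto(p,O); robot.sleep(.3); f=snap("wrist"); np.savez(f"wrist{k}.npz",**f)
    print(-f["R"].T@f["t"],f["R"].round(2).tolist(),f["fx"],robot.sense()["tcp_pos"])
    ims.append(cv2.resize(f["image"],(400,300),interpolation=cv2.INTER_AREA))
cv2.imwrite("pics/w.png",np.hstack(ims)[...,::-1]); print(robot.sense()["t"])
```

```text
[ 0.55030633 -0.07618601  0.53050706] [[1.0, 0.0, 0.0], [0.0, -0.95, 0.32], [0.0, -0.32, -0.95]] 301.8591041009029 [ 0.55047139 -0.15911184  0.39970893]
[0.56017995 0.1112449  0.55066978] [[1.0, -0.0, 0.0], [-0.0, -0.95, 0.32], [-0.0, -0.32, -0.95]] 301.8591041009029 [0.56008126 0.02887789 0.41990612]
3.4833
```

View pics/w.png

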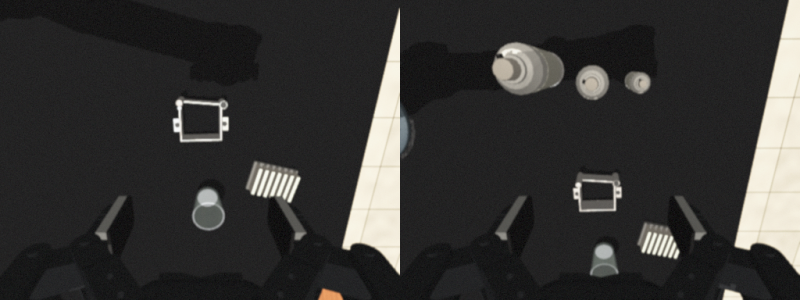

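The wrist view shows the corral at (201,120) with its mouth towards +y, the gate post at (180,102) and the hinge at (224,104). Can B is at (593,82). Now rectified top-down crops at the known heights.

Run:
```python
from h import *
# rectify onto plane z=h : 0.25 mm... metric map
def rect(f,h,x0,y1,w,s=.0005,n=400):
    # image right=+x, up=+y
    g=np.arange(n)*s; X=np.stack(np.meshgrid(x0+g,y1-g),-1)
    P=np.dstack([X,np.full((n,n),h)])@f["R"].T+f["t"]
    return cv2.remap(f["image"],(f["fx"]*P[...,0]/P[...,2]+f["cx"]).astype(np.float32),(f["fy"]*P[...,1]/P[...,2]+f["cy"]).astype(np.float32),cv2.INTER_CUBIC)
a=dict(np.load("wrist0.npz"));b=dict(np.load("wrist1.npz"))
A=rect(a,.045,.45,-.08,.2); B=rect(b,.194,.45,.19,.2)
cv2.imwrite("pics/r.png",np.hstack([A,B])[...,::-1])
```

```text
(no output)
```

View pics/r.png

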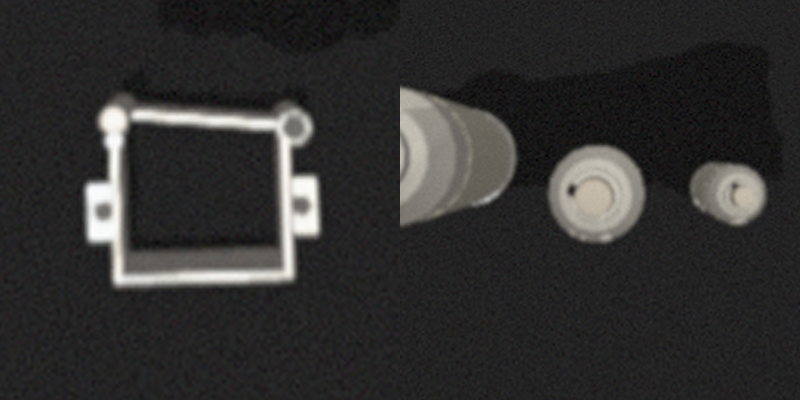

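Corral: origin (.5508, -.1838), yaw +0.028, gate ajar about 0.107 rad. The predicted gate post position (.509, -.137) matches the picture. Can B is at (.5475, .0917). Next I check reach for the tilted push, then cage the post and open the gate.

```bash
cat >> h.py <<'E'
from scipy.spatial.transform import Rotation as Rn
O0=np.array([.5508,-.1838]); YW=.028; CAN=np.array([.5475,.0917])
def cw(x,y): c,s=np.cos(YW),np.sin(YW); return O0+[c*x-s*y,s*x+c*y]
HG=cw(.047,.039)
def post(th):
    ph=np.pi+YW-th; return HG+.088*np.array([np.cos(ph),np.sin(ph)]),[np.pi,0,ph]
def tilt(a=.66,w=YW):
    s,c=np.sin(a),np.cos(a)
    M=np.array([[0,1,0],[c,0,-s],[-s,0,-c]]).T   # rows = tool x,y,z axes
    return (Rn.from_euler('z',w)*Rn.from_matrix(M)).as_euler('xyz')
def tip2tcp(p,a=.66,w=YW):  # fingertip -> TCP for tilted tool
    d=Rn.from_euler('xyz',tilt(a,w)).apply([0,0,1]); return np.asarray(p)-robot.nose_length*d
def sweep(t0,t1,z=.062,n=9):
    for t in np.linspace(t0,t1,n):
        p,o=post(t); robot.move_straight([*p,z],vel=.12,attitude=o)
E
python3 - <<'E'
from h import *
for y in(.17,.1,0,-.1,-.16):
  for z in (.01,.28): print(y,z,(lambda q: None if q is None else np.round(q,2))(robot.inverse_kinematics(tip2tcp([.549,y,z]),tilt())))
for t in(.107,1.0,1.85): p,o=post(t);print(p,np.round(robot.inverse_kinematics([*p,.062],o),2))
robot.grip(.5)
p,o=post(.107)
robot.goto([*p,.15],o)
robot.move_straight([*p,.062],vel=.1,contact_N=8); print(robot.sense()["tcp_pos"])
robot.grip(.2); print(robot.sense()["opening"],robot.sense()["wrist_force"])
sweep(.107,1.85)
s=robot.sense();print(s["wrist_force"],s["tcp_pos"],s["t"])
robot.grip(.5); robot.move_straight([*s["tcp_pos"][:2],.30],vel=.25)
f=snap("scene"); W=world(f);u,v=proj(f,[.58,-.08,.03]);u,v=int(u),int(v)
cv2.imwrite("pics/g.png",cv2.resize(f["image"][v-70:v+50,u-80:u+80,::-1],(800,600),interpolation=cv2.INTER_CUBIC))
E
```

```text
0.17 0.01 [-0.18  0.9  -0.19  1.47 -0.04  1.41 -0.29]
0.17 0.28 [-0.18  0.63 -0.18  1.31 -0.1   1.84 -0.33]
0.1 0.01 [-0.11  0.88 -0.13  1.51 -0.02  1.4  -0.2 ]
0.1 0.28 [-0.12  0.6  -0.13  1.36 -0.06  1.84 -0.22]
0 0.01 [-0.03  0.87 -0.06  1.54  0.01  1.4  -0.06]
0 0.28 [-0.03  0.58 -0.06  1.38 -0.    1.84 -0.06]
-0.1 0.01 [0.06 0.87 0.02 1.52 0.05 1.4  0.08]
-0.1 0.28 [0.06 0.59 0.02 1.37 0.06 1.84 0.1 ]
-0.16 0.01 [0.11 0.89 0.07 1.5  0.07 1.41 0.16]
-0.16 0.28 [0.11 0.61 0.06 1.34 0.09 1.84 0.2 ]
[ 0.50896418 -0.13655469] [ 0.3   0.47 -0.15  2.03  0.12  0.64  1.57]
[ 0.54708864 -0.07081017] [ 0.12  0.5  -0.09  1.98  0.07  0.67  0.59]
[ 0.61856388 -0.05826143] [ 0.04  0.58 -0.02  1.82  0.02  0.74 -0.24]
[ 0.50949723 -0.13661026  0.06251312]
0.1996667967981917 [-1.06186902  0.29600797 -0.03243949]
[-0.25069015 -0.34382431  0.52754633] [ 0.61789068 -0.05841729  0.06188728] 10.1083
```

View pics/g.png

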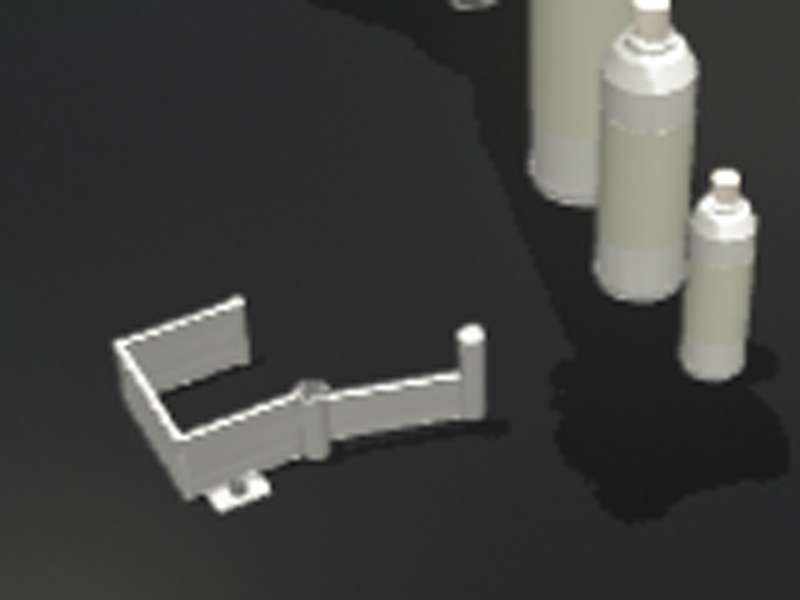

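The gate is wide open, with its post at about (470,375) in the crop. My tilt matrix was transposed, so I'll fix it and recheck reach before approaching behind the can.

```bash
sed -i 's/\[-s,0,-c\]\]).T .*/[-s,0,-c]])/' h.py
python3 - <<'E'
from h import *
print(Rn.from_euler('xyz',tilt()).as_matrix().round(2).tolist())
for a in(.6,.66,.75):
 for y in(.17,.1,0,-.1,-.16):
  for z in (.01,.28):
   q=robot.inverse_kinematics(tip2tcp([.549,y,z],a),tilt(a)); print(a,y,z,None if q is None else np.round(q,2))
E
```

```text
[[-0.02, 1.0, 0.02], [0.79, 0.03, -0.61], [-0.61, 0.0, -0.79]]
0.6 0.17 0.01 [-0.89  0.78  0.38  1.81  0.3   0.94 -0.77]
0.6 0.17 0.28 [-0.92  0.44  0.41  1.64  0.35  1.41 -0.61]
0.6 0.1 0.01 [-0.83  0.75  0.41  1.9   0.34  0.85 -0.72]
0.6 0.1 0.28 [-0.85  0.38  0.42  1.72  0.4   1.34 -0.56]
0.6 0 0.01 [-0.74  0.73  0.48  1.99  0.4   0.72 -0.64]
0.6 0 0.28 [-0.74  0.32  0.45  1.81  0.47  1.25 -0.46]
0.6 -0.1 0.01 [-0.62  0.73  0.55  2.04  0.44  0.59 -0.53]
0.6 -0.1 0.28 [-0.61  0.28  0.49  1.86  0.51  1.15 -0.34]
0.6 -0.16 0.01 [-0.54  0.74  0.59  2.06  0.45  0.51 -0.45]
0.6 -0.16 0.28 [-0.52  0.28  0.52  1.88  0.53  1.08 -0.26]
0.66 0.17 0.01 [-0.91  0.8   0.39  1.79  0.33  0.99 -0.8 ]
0.66 0.17 0.28 [-0.95  0.46  0.43  1.63  0.38  1.44 -0.62]
0.66 0.1 0.01 [-0.86  0.78  0.42  1.88  0.37  0.89 -0.76]
0.66 0.1 0.28 [-0.88  0.4   0.44  1.72  0.44  1.37 -0.58]
0.66 0 0.01 [-0.76  0.75  0.49  1.98  0.44  0.75 -0.69]
0.66 0 0.28 [-0.77  0.34  0.46  1.82  0.51  1.27 -0.5 ]
0.66 -0.1 0.01 [-0.65  0.75  0.56  2.04  0.5   0.61 -0.61]
0.66 -0.1 0.28 [-0.64  0.3   0.5   1.87  0.56  1.16 -0.39]
0.66 -0.16 0.01 [-0.58  0.76  0.61  2.06  0.52  0.53 -0.54]
0.66 -0.16 0.28 [-0.56  0.29  0.53  1.89  0.59  1.09 -0.32]
0.75 0.17 0.01 [-0.95  0.85  0.4   1.76  0.36  1.05 -0.84]
0.75 0.17 0.28 [-0.98  0.5   0.44  1.63  0.43  1.48 -0.65]
0.75 0.1 0.01 [-0.89  0.82  0.43  1.86  0.41  0.95 -0.81]
0.75 0.1 0.28 [-0.91  0.44  0.45  1.72  0.49  1.4  -0.62]
0.75 0 0.01 [-0.8   0.8   0.5   1.97  0.49  0.8  -0.77]
0.75 0 0.28 [-0.81  0.37  0.48  1.82  0.56  1.3  -0.55]
0.75 -0.1 0.01 [-0.7   0.8   0.57  2.04  0.57  0.65 -0.71]
0.75 -0.1 0.28 [-0.69  0.33  0.52  1.89  0.63  1.18 -0.46]
0.75 -0.16 0.01 [-0.63  0.81  0.62  2.06  0.61  0.56 -0.66]
0.75 -0.16 0.28 [-0.61  0.32  0.55  1.91  0.67  1.11 -0.4 ]
```

Run:
```python
from h import *
T=tilt()
robot.grip(.41)
s=robot.sense(); robot.move_straight([*s["tcp_pos"][:2],.38],vel=.25)
robot.goto(tip2tcp([.548,.165,.36]),T)
robot.move_straight(tip2tcp([.548,.165,.04]),vel=.25)
hit=robot.move_straight(tip2tcp([.548,.165,.0]),vel=.03,contact_N=4)
s=robot.sense();tip=np.array(s["tcp_pos"])+robot.nose_length*Rn.from_euler('xyz',T).apply([0,0,1])
print(hit,s["tcp_pos"],tip,s["wrist_force"],s["opening"],s["t"])
p=np.array(s["tcp_pos"]); robot.move_straight([p[0],p[1],p[2]+.004],vel=.05)
f=snap("side"); u,v=map(int,proj(f,[.54,.13,.05]))
cv2.imwrite("pics/b.png",cv2.resize(f["image"][v-110:v+60,max(u-115,0):u+112,::-1],(800,600),interpolation=cv2.INTER_CUBIC))
```

```text
True [0.54771071 0.17166235 0.01282754] [0.54789953 0.16492071 0.00413762] [-0.23323749  1.72288     3.88995914] 0.4079995919733562 15.8333
```

View pics/b.png

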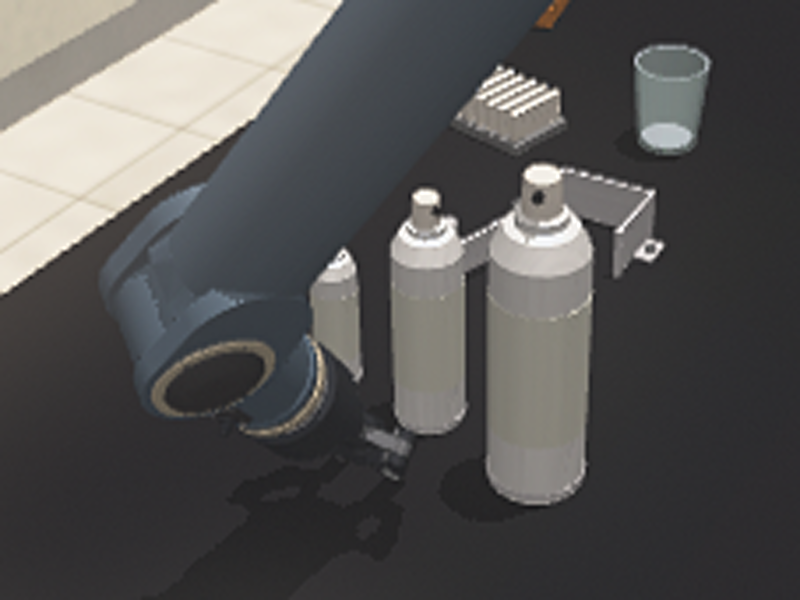

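The gripper (about 385,455) stands low behind can B (430,340), clear of the other cans. Now push to just short of the corral and measure.

```bash
cat >> h.py <<'E'
def nozzle(f,c,r=.06):
    W=world(f); m=(W[...,2]>.172)&(W[...,2]<.205)&(np.hypot(W[...,0]-c[0],W[...,1]-c[1])<r)
    b=(W[...,2]>.02)&(W[...,2]<.14)&(np.hypot(W[...,0]-c[0],W[...,1]-c[1])<r)
    return W[m][:,:2].mean(0),m.sum(),W[m][:,2].max()
E
python3 - <<'E'
from h import *
n0=nozzle(dict(np.load("scene0.npz")),CAN,.04);print("init",n0)
p=np.array(robot.sense()["tcp_pos"]); z=.0128+.0028
def go(cy):  # TCP so that can centre (predicted) is at y=cy on the line
    k=(CAN[1]-cy)/(CAN[1]-O0[1]); return [CAN[0]+k*(O0[0]-CAN[0]),cy+.0345,z]
robot.move_straight(go(.11),vel=.08)
for cy in(.06,-.04,-.139):
    robot.move_straight(go(cy),vel=.05 if cy>.05 else .08); f=snap("scene"); n=nozzle(f,[CAN[0],cy])
    s=robot.sense();print(cy,n,"est",n[0]-n0[0]+CAN,s["tcp_pos"],s["wrist_force"],s["t"])
u,v=map(int,proj(f,[.56,-.12,.05]))
cv2.imwrite("pics/p.png",cv2.resize(f["image"][v-75:v+60,u-90:u+90,::-1],(800,600),interpolation=cv2.INTER_CUBIC))
E
```

```text
init (array([0.55113602, 0.08796103]), np.int64(17), np.float64(0.19479858136104203))
0.06 (array([0.5557682 , 0.05859692]), np.int64(68), np.float64(0.19525880774367269)) est [0.55213217 0.06233589] [0.54782811 0.09435147 0.0156512 ] [-0.26197885  0.6288338   0.16635906] 17.825
-0.04 (array([ 0.55673919, -0.04109086]), np.int64(73), np.float64(0.195564940197371)) est [ 0.55310317 -0.0373519 ] [ 0.54913252 -0.00534682  0.0156262 ] [-0.43781256 -0.35419715 -0.43890754] 19.275
-0.139 (array([ 0.55807299, -0.13926988]), np.int64(85), np.float64(0.19493297128919462)) est [ 0.55443697 -0.13553092] [ 0.55037346 -0.10428513  0.01566365] [ 0.4139635  -0.11296028  0.14210909] 20.7167
```

View pics/p.png

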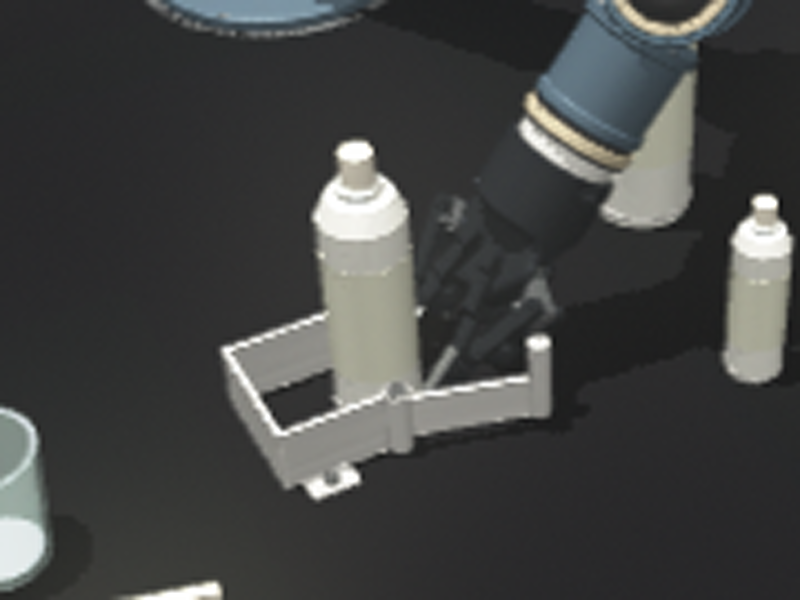

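The can is upright in the mouth at about (370,300), cradled by the fingers, with the gate clear of the hand. Finish the push, guarded by the contact stop.

Run:
```python
from h import *
p=np.array(robot.sense()["tcp_pos"])
hit=robot.move_straight([.5505,-.1505,.0156],vel=.04,contact_N=12)
f=snap("scene");s=robot.sense();print(hit,nozzle(f,O0),s["tcp_pos"],s["wrist_force"],s["t"])
# back off, then look from above
robot.move_straight([.5495,-.05,.0156],vel=.12); robot.move_straight([.5495,0.0,.25],vel=.25)
robot.grip(.5)
p,o=post(1.85)
robot.goto([p[0]-.02,p[1]+.10,.40],[np.pi,0,np.pi/2]); robot.sleep(.2)
w=snap("wrist"); np.savez("wrist2.npz",**w); c=-w["R"].T@w["t"]; print(c,robot.sense()["t"])
def rect(f,h,x0,y1,s=.0005,n=400):
    g=np.arange(n)*s; X=np.stack(np.meshgrid(x0+g,y1-g),-1)
    P=np.dstack([X,np.full((n,n),h)])@f["R"].T+f["t"]
    return cv2.remap(f["image"],(f["fx"]*P[...,0]/P[...,2]+f["cx"]).astype(np.float32),(f["fy"]*P[...,1]/P[...,2]+f["cy"]).astype(np.float32),cv2.INTER_CUBIC)
cv2.imwrite("pics/r2.png",np.hstack([rect(w,.045,.45,-.04),rect(w,.194,.45,-.08)])[...,::-1])
```

```text
False (array([ 0.55872258, -0.18487002]), np.int64(88), np.float64(0.19466154416154863)) [ 0.55034057 -0.15063168  0.01567529] [-1.40452273 -0.41823259  0.32722254] 22.0667
[0.59800495 0.12595471 0.52861094] 25.3583
```

View pics/r2.png

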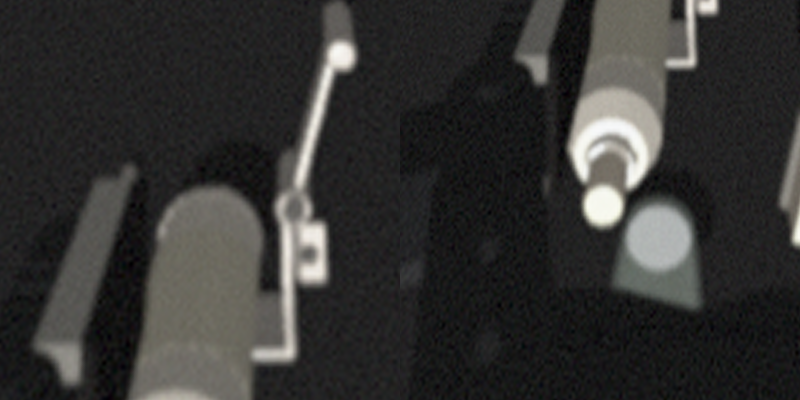

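The can stands about 1 mm from the corral's centre: nozzle at right crop (203,206) → (.5515, -.183). The gate post at (341,55) is where I left it. Now cage it and swing back to 0.65 rad, then push it shut with the tilted tool so the body stays clear of the can.

Run:
```python
from h import *
p,o=post(1.85)
robot.goto([*p,.16],o); robot.move_straight([*p,.062],vel=.12,contact_N=8); robot.grip(.2)
sweep(1.85,.65,n=7)
p,o=post(.65); robot.grip(.4); robot.move_straight([*p,.30],vel=.25); robot.grip(0.)
T=tilt(); x=-.015; z=.028
robot.goto(tip2tcp([*cw(x,.14),.28]),T)
robot.move_straight(tip2tcp([*cw(x,.14),z]),vel=.2)
robot.move_straight(tip2tcp([*cw(x,.060),z]),vel=.08,contact_N=15)
hit=robot.move_straight(tip2tcp([*cw(x,.040),z]),vel=.025,contact_N=9)
s=robot.sense(); tip=np.array(s["tcp_pos"])+robot.nose_length*Rn.from_euler('xyz',T).apply([0,0,1])
print(hit,tip,(tip[:2]-O0),s["wrist_force"],s["t"])
robot.move_straight(tip2tcp([*cw(x,.14),z]),vel=.1); robot.move_straight(tip2tcp([*cw(x,.16),.30]),vel=.25)
f=snap("scene");print(nozzle(f,O0));u,v=map(int,proj(f,[.56,-.17,.05]))
a=f["image"][v-70:v+50,u-80:u+80,::-1]
cv2.imwrite("pics/end.png",cv2.resize(a,(800,600),interpolation=cv2.INTER_CUBIC))
```

```text
True [ 0.53428664 -0.13618454  0.0272116 ] [-0.01651336  0.04761546] [1.06081744 2.03908055 0.8988108 ] 36.475
(array([ 0.55804778, -0.18427889]), np.int64(84), np.float64(0.19448215654573503))
```

View pics/end.png

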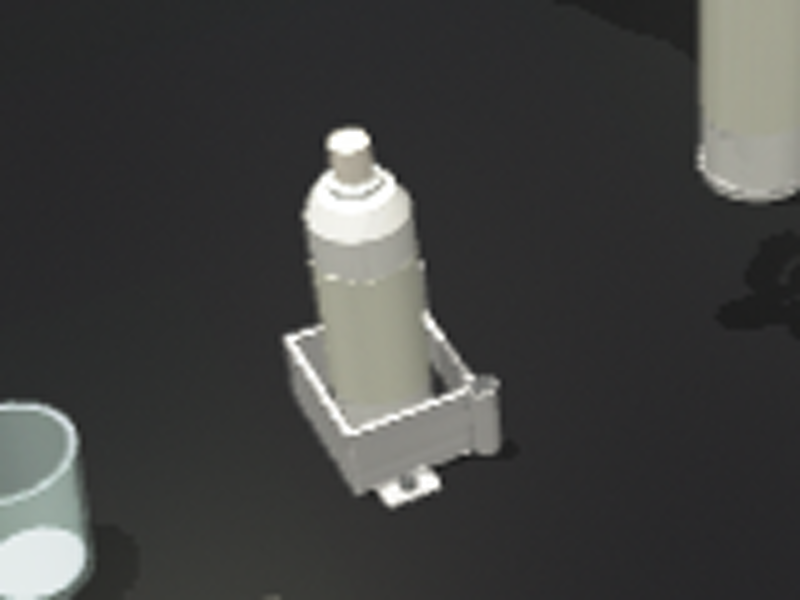

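The can is upright inside at (370,300). The gate's top edge, (430,315) to (475,385), is parallel to the back wall, and the 9 N stop came where the shut gate was predicted. Handing in.

```bash
python3 -c "
from h import *
robot.sleep(.3); print(robot.close_job(), robot.sense()['t'])"
```

```text
the job is handed in; nothing more can be done
the job is handed in; nothing more can be done
```

The job is handed in, but I got no verdict back: the last picture and measurements show the can upright within about 1 mm of the corral's centre and the gate shut behind it. No planned move went near the jar, cassette rack or slide tray.

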